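Wedge a spring clip off a strut rod

ROBOT

A 6-joint arm with a two-finger parallel gripper is mounted at the origin on the work surface. World frame = base frame: x ahead of the robot, y to its left, z up, the work surface at z = 0. Lengths are in m, angles in degrees, forces in N, time in s.
With the tool pointing down it reaches from about 0.4 to 0.825 m from the base axis. Payload 7 kg.
Tool frame: the origin (TCP) lies between the finger pads; the fingertips stand 17 mm ahead of it and the grasp point (between the pads) lies 2 mm behind it; x points along the fingers, y is the direction in which the jaws open and shut, and the axes are right-handed (so a half turn about x gives the same grasp; the last joint's range is limited). The gripper opens to 88 mm and grips with 3 to 60 N. Pads are 19 mm wide; open, the fingers measure 130 mm over their backs; the gripper's body (78 mm by 193 mm) begins 47 mm behind the grasp point.
Start: joints at [79.59, 20.546, 0.682, 0, -70.136, -16.507], TCP at [0.306, 0.602, 0.244] pointing down, gripper open.
Joint ranges: [-176.03, 176.03], [-82.01, 121.73], [-58.28, 71.71], [-173.87, 95.51], [-174.79, -0.11], [-173.66, 173.66]. Speed limits (degrees/s): [136.94, 136.94, 172.46, 180, 180, 180].

INTERFACE

Orientations are given as [roll, pitch, yaw] about the fixed x, y, z axes, in that order (R = Rz(yaw) Ry(pitch) Rx(roll)).
In Python, from plant import r gives the robot as it stands.
- The arm moves only by the shell command python3 -m jog 'ROWS' [FORCE]. ROWS is a JSON object of lists of equal length, an entry for each row: "fingers": the opening, from 0 (shut) to 1 (fully open); "dp": the shift along the tool's x, y, z in mm, a list of three; "twist": the turn about the tool's x in degrees. In form: {"fingers": [fingers, ...], "dp": [[dx, dy, dz], ...], "twist": [twist, ...]}. A call has exactly 5 rows; each row is the pose to reach, as a shift and turn from the pose measured when the call began, along the tool's axes at that moment; what a row does not reach only later rows make up. A row lasts 1/10 s, in which the tool goes at most 50 mm and 8.59 degrees, less where a joint would pass 70% of its speed; a pose out of reach is approached as far as the arm can. A call with a gripper value outside its range is refused whole. The fingers move at their own pace and stop on an object; FORCE is the grip in N (left out, the last holds). Time passes only in rows, so rows that repeat a pose let the fingers close, or fill a call up. It gives the time, the measured TCP pose, the force and the opening at its end, in the units of the state.
- r.get_state(): the state, without advancing time (a new reading comes with each control period).
- r.capture(name): name is "side" or "top"; returns a dict with "frame" (480x640x3 uint8, red, green, blue), "intrinsics" (3x3 intrinsics, pixels), "pose" (4x4, takes a point from camera to world coordinates). Camera axes: x right, y down, z forward; pixel columns grow to the right and rows downward; lengths in m; the calibration is good to about 2 mm. A picture is of the moment at which its call begins. There is no depth.
- r.close_job(): hands the job in, once; it reports no verdict.
The state is a dict: "time_s": time; "joints": joint angles; "qd": joint speeds; "joint_torque": joint torques, N m; "tcp_pos": TCP position; "eef_rot": TCP orientation; "contact_force": force on the tool from outside, world axes, zero at the start; "moment": the same for the moment, N m; "gripper_width": finger opening in m.
Only numpy, scipy, OpenCV 4.12 (cv2) and the standard library are available. Lean on these libraries where they do the work, as an engineer would, in place of code of your own. Each camera call takes 0.05 s, during which the arm holds its last target. There are 200 camera calls.

TASK

Take the yellow-handled wedge out of the tool block and lay its flat face lightly against the bare upright rod just above the brass spring clip. Keeping it on the rod, slide it down between the rod and the back of the clip until the clip is spread, comes off and drops into the blue tray, then put the wedge back fully home in the slot it came from. Press gently, do not touch the clip with the gripper, and leave the other tools and things on the bench where they are.

Things in the scene. Friction and masses are not known exactly. Their poses are not given: they have to be found in the camera images.
- tray_in (a point): Centre of the inner floor of the blue metal drip tray (fixed; inside 194 x 164 mm, walls 27 mm high above this floor); z up, x along its length. An upright bright steel rod, 20 mm in diameter, stands in it, its top 160 mm above this floor; the rod is not measured: find it by touch, gently (its polish bears at most 12 N).
- rod_about (a point): Nominal point on the rod's axis, 112 mm above the tray floor; the real axis is up to 5 mm off in x and in y. A red forked seat (32 mm wide, 10 mm thick, top at this height) on the rod carries the clip; a 14 mm wide gap in it towards +x lets the wedge pass down along the rod, which is then clear for 78 mm below.
- clip_mid (a point): Brass spring clip (loose, 54 g) on the seat round the rod: a U from above, 16 mm tall; this point half-way up, inside the U. z up, x from the open end to the closed back. Back plate: inner face at x = 9.5 mm, 2.5 mm thick, 26 mm wide. Sprung legs along -x at y = 11 to 13 mm each side, with beads gripping behind the rod. Its x is within 0.05 rad of the tray's.
- clip_lip (a point): Top edge of the clip's lip, a lead-in flaring out and up from the back plate's top. Play: the rod's surface starts 0.5 to 8.5 mm from the back plate's inner face. The clip is free once its back plate is 14 to 17 mm from the rod (wedge load up to 8 N sideways, 15 N down); it may then hang on wedge or seat, and drops when the wedge carries it up to 25 mm further out.
- wedge_grip (a point): Centre of the yellow paddle handle (20 mm in x, 90 mm in y, 56 mm tall) of the steel wedge (loose, 130 to 200 g), upright in a block slot, handle's underside on the block's top. z up. Blade 100 mm long below the handle, 10 mm wide in y, flat face at x = -9.5 mm (facing -x) all its length.
- wedge_tip (a point): Lower end of the blade, on its flat face, mid-width, 128 mm below wedge_grip. The blade is 2 mm thick here (x = -9.5 to -7.5 mm of wedge_grip); its +x face slants out evenly over 58 mm to a thickness of 19 mm, which the upper 42 mm keep.
- block_mid (a point): Middle of the top face of the dark wooden tool block (fixed, 170 x 100 mm, 110 mm high). It has two equal slots at x = -40 and +40 mm, each 26 mm (x) by 16 mm (y), 105 mm deep. One holds the wedge, centred, its axes along the block's; the other holds the red-handled drift.
- drift_mid (a point): Middle of the red round handle (22 mm in diameter, 50 mm tall) of a brass drift punch, standing in the other slot. Bystander.
- can_mid (a point): Red spray can, 66 mm in diameter, 190 mm tall, its middle. Bystander.
- jar_mid (a point): Glass jar, 70 mm in diameter, 90 mm tall, its middle. Bystander.
- hammer_grip (a point): Grip of a hammer lying on the bench. Bystander.
- spanner_grip (a point): Grip of a spanner lying on the bench. Bystander.
- driver_grip (a point): Grip of a screwdriver lying on the bench. Bystander.

How it is judged:
By the outcome, as a careful person would: the job done as asked, in the order asked, and still so for the second after the job is handed in, with the robot touching nothing.
It also fails if it takes over 61 s, if anything falls off the work surface, if the arm or the gripper's body presses on something with over 40 N, if the wrist force passes 120 N, or if a joint passes its speed limit or range.

## Working session

There is one attempt and no reset: what is moved stays moved. The work goes in short steps, Python scripts to look and compute and a shell command to move; the robot and the scene stay as the last step left them, time stands still between calls to the robot, and variables do not carry over. Pictures are saved under pics/ and viewed, on a budget of 16 in all, crops included, one or two more only if the job needs it, and the job is handed in when it is done.

```bash
mkdir -p pics; ls; python3 - <<'E'
from plant import r
import cv2,numpy as np,json
s=r.get_state();print(s)
for n in("side","top"):
    c=r.capture(n);cv2.imwrite(f"pics/{n}0.png",c["frame"][:,:,::-1]);print(n,np.round(c["intrinsics"],1).tolist(),np.round(c["pose"],4).tolist())
E
```

```text
pics
{'time_s': 0.0, 'joints': array([ 7.95892193e+01,  2.05889701e+01,  6.33031083e-01, -1.94465708e-02,
       -7.01360947e+01, -1.65058959e+01]), 'qd': array([ 0.01553691,  0.02742845,  0.02320093, -0.0800257 , -0.01952986,
       -0.03322638]), 'joint_torque': array([-1.18738695e-03, -5.82705116e+01,  2.93058211e+01,  6.99716136e+00,
        6.69296103e-03, -1.60646036e-04]), 'tcp_pos': array([0.30539428, 0.60143579, 0.24264697]), 'eef_rot': array([  95.27263184,   89.90616757, -111.65066712]), 'contact_force': array([ 0.36606811,  0.03779635, -0.34277604]), 'moment': array([-0.00373486,  0.038986  ,  0.04879369]), 'gripper_width': 0.08786133144801643}
side [[506.4, 0.0, 316.2], [0.0, 506.4, 241.1], [0.0, 0.0, 1.0]] [[0.9926, -0.0885, 0.0834, 0.4352], [-0.1193, -0.5729, 0.8109, -1.0529], [-0.024, -0.8148, -0.5792, 0.9511], [0.0, 0.0, 0.0, 1.0]]
top [[576.1, 0.0, 306.7], [0.0, 576.1, 236.8], [0.0, 0.0, 1.0]] [[0.0018, -0.9975, 0.0711, 0.472], [-1.0, -0.0019, -0.0006, 0.1126], [0.0007, -0.0711, -0.9975, 1.6788], [0.0, 0.0, 0.0, 1.0]]
```

View pics/side0.png

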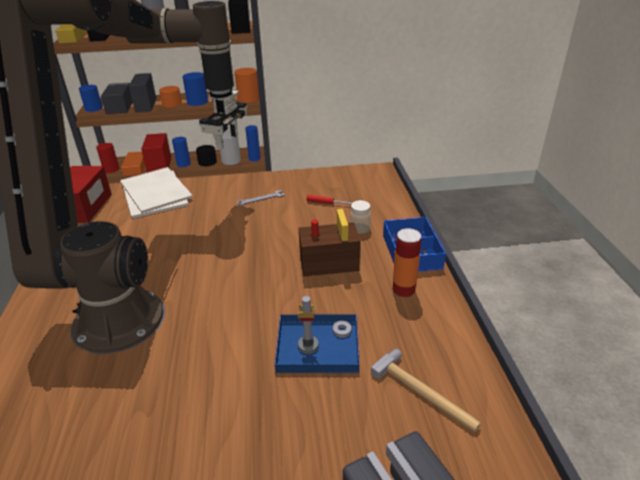

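View pics/top0.png

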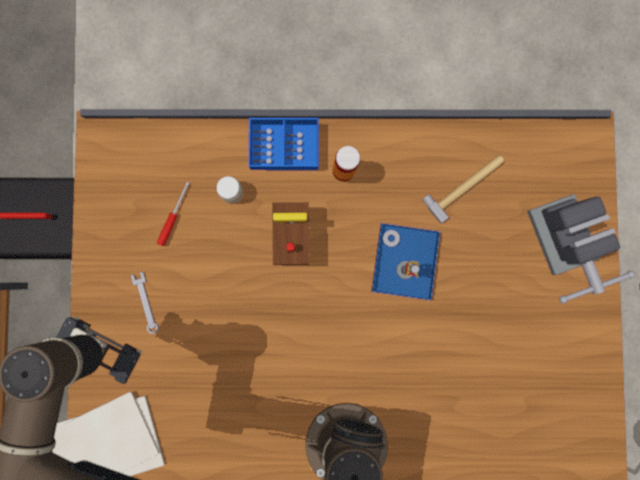

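```bash
python3 - <<'E'
import cv2,numpy as np
s=cv2.imread("pics/side0.png");t=cv2.imread("pics/top0.png")
f=lambda im,x,y,w,h,k:cv2.resize(im[y:y+h,x:x+w],None,fx=k,fy=k,interpolation=cv2.INTER_CUBIC)
a=f(s,270,200,100,180,3.3333);a=cv2.resize(a,(333,600))
b=f(t,365,215,85,90,5)[:, :]
c=f(t,265,195,50,75,5)
cv=np.zeros((600,800,3),np.uint8)
cv[:600,:333]=a
b=cv2.resize(t[218:303,365:450],(340,340),interpolation=cv2.INTER_CUBIC);cv[:340,340:680]=b
c=cv2.resize(t[200:268,265:315],(190,258),interpolation=cv2.INTER_CUBIC);cv[342:600,340:530]=c
d=cv2.resize(s[285:360,285:335],(170,255),interpolation=cv2.INTER_CUBIC);cv[342:597,540:710]=d
cv2.imwrite("pics/crop0.png",cv)
E
```

```text
(no output)
```

View pics/crop0.png

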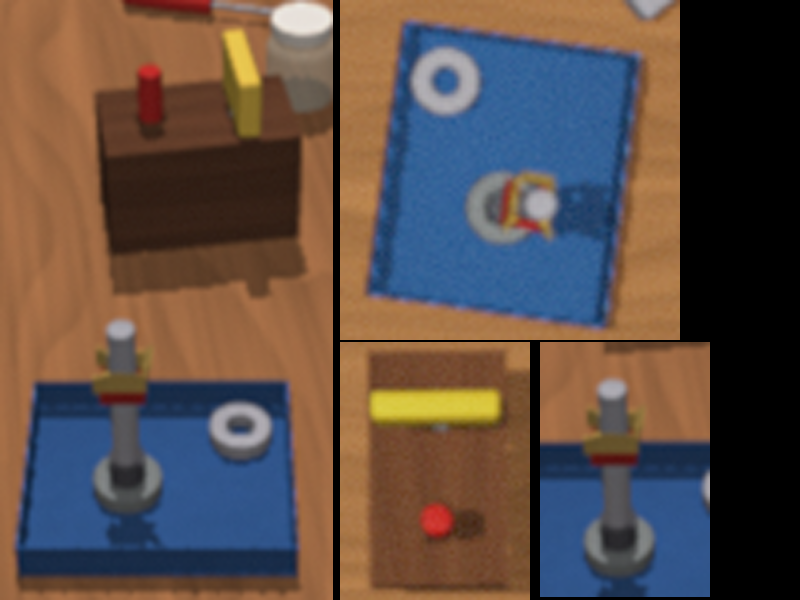

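```bash
cat > h.py <<'E'
import numpy as np,cv2
K={'side':np.array([[506.4,0,316.2],[0,506.4,241.1],[0,0,1]]),'top':np.array([[576.1,0,306.7],[0,576.1,236.8],[0,0,1]])}
T={'side':np.array([[0.9926,-0.0885,0.0834,0.4352],[-0.1193,-0.5729,0.8109,-1.0529],[-0.024,-0.8148,-0.5792,0.9511]]),
'top':np.array([[0.0018,-0.9975,0.0711,0.472],[-1,-0.0019,-0.0006,0.1126],[0.0007,-0.0711,-0.9975,1.6788]])}
def ray(n,u,v): return T[n][:,3],T[n][:,:3]@np.linalg.inv(K[n])@[u,v,1]
def atz(n,u,v,z):
    o,d=ray(n,u,v); return o+d*(z-o[2])/d[2]
def tri(s,t):
    A=[];b=[]
    for n,p in(('side',s),('top',t)):
        o,d=ray(n,*p);d=d/np.linalg.norm(d);P=np.eye(3)-np.outer(d,d);A.append(P);b.append(P@o)
    return np.linalg.lstsq(np.vstack(A),np.hstack(b),rcond=None)[0]
def proj(n,p):
    c=T[n][:,:3].T@(np.array(p)-T[n][:,3]);q=K[n]@c;return q[:2]/q[2]
E
python3 - <<'E'
from h import *
np.set_printoptions(precision=4,suppress=True)
print("rodtop",tri((306,298.4),(415,269.2)))
s=cv2.imread("pics/side0.png");t=cv2.imread("pics/top0.png")
m=cv2.inRange(cv2.cvtColor(t,cv2.COLOR_BGR2HSV),(22,150,100),(35,255,255));m[:200]=0;m[230:]=0;m[:,:265]=0;m[:,315:]=0
p=np.argwhere(m)[:,::-1].astype(np.float32);R=cv2.minAreaRect(p);print("handle",R)
B=cv2.boxPoints(R);w=[atz('top',*q,0.166)for q in B];print(np.array(w),np.mean(w,0))
# tray rim corners
tc=[(365+(x-340)/4,218+y/4)for x,y in[(405,23),(640,55),(605,327),(368,295)]]
w=np.array([atz('top',*q,0.03)for q in tc]);print("tray",w,w.mean(0),np.linalg.norm(np.roll(w,-1,0)-w,axis=1))
d=np.roll(w,-1,0)-w;print(np.degrees(np.arctan2(d[:,1],d[:,0])))
bc=[(265+(x-340)/3.8,200+(y-342)/3.8)for x,y in[(369,351),(505,351),(505,586),(369,586)]]
w=np.array([atz('top',*q,0.11)for q in bc]);print("block",w,w.mean(0),np.linalg.norm(np.roll(w,-1,0)-w,axis=1))
A=cv2.resize(s[290:325,290:325],(560,560),interpolation=cv2.INTER_LANCZOS4)[:, :400]
A=cv2.resize(s[290:330,290:324],(400,480),interpolation=cv2.INTER_CUBIC)
Bq=cv2.resize(t[255:285,393:428],(400,343),interpolation=cv2.INTER_CUBIC)
o=np.zeros((480,800,3),np.uint8);o[:,:400]=A;o[:343,400:]=Bq;cv2.imwrite("pics/clip0.png",o)
E
```

```text
rodtop [ 0.4966 -0.1732  0.1626]
handle ((289.5, 216.5), (9.0, 33.0), 90.0)
[[0.6453 0.2008 0.166 ]
 [0.6455 0.1137 0.166 ]
 [0.6216 0.1136 0.166 ]
 [0.6214 0.2007 0.166 ]] [0.6335 0.1572 0.166 ]
tray [[ 0.6275 -0.1026  0.03  ]
 [ 0.6048 -0.2711  0.03  ]
 [ 0.4105 -0.2434  0.03  ]
 [ 0.4329 -0.0748  0.03  ]] [ 0.5189 -0.173   0.03  ] [0.1701 0.1963 0.1701 0.1966]
[-97.6885 171.8703  82.4369  -8.126 ]
block [[0.6783 0.2052 0.11  ]
 [0.6785 0.1071 0.11  ]
 [0.5091 0.1068 0.11  ]
 [0.5089 0.2042 0.11  ]] [0.5937 0.1558 0.11  ] [0.0981 0.1694 0.0974 0.1694]
```

View pics/clip0.png

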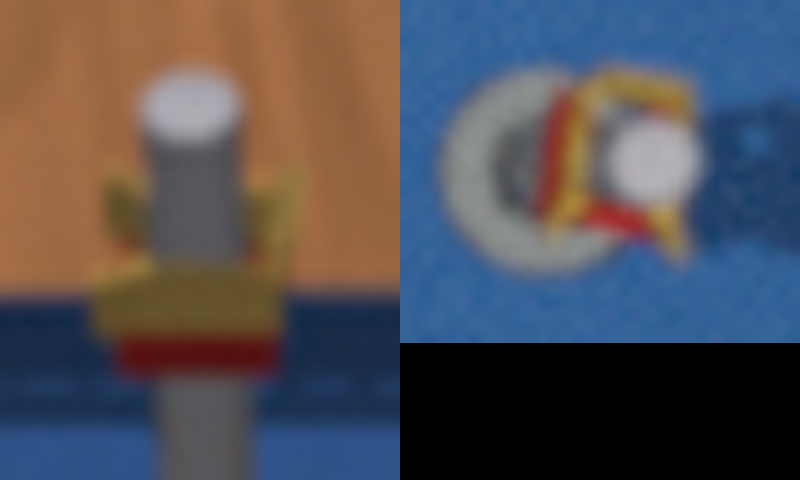

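```bash
cat >> h.py <<'E'
from scipy.spatial.transform import Rotation as Ro
def axes(s): return Ro.from_euler('xyz',s['eef_rot'],degrees=True).as_matrix()
def go(s,p,jaw=None):
    R=axes(s);d=R.T@(np.array(p)-s['tcp_pos'])*1000
    y=np.degrees(np.arctan2(R[1,1],R[0,1]))
    print('t',round(s['time_s'],2),'p',np.round(s['tcp_pos'],4),'F',np.round(s['contact_force'],2),'M',np.round(s['moment'],2),'w',round(s['gripper_width'],4))
    print('jawyaw',round(y,2),'down',np.round(R[:,0],4),'j6',round(s['joints'][5],1),'dp',np.round(d,1),'' if jaw is None else 'twist %.2f'%((y-jaw+180)%360-180))
E
python3 - <<'E'
from h import *
from plant import r
s=r.get_state();go(s,(.634,.156,.30),0);go(s,(.634,.156,.30),180);print(s['joints'].round(1))
print(proj('top',(.634,.156,.138)),proj('side',(.634,.156,.138)))
E
```

```text
t 0.1 p [0.3054 0.6015 0.2427] F [0.1  0.12 0.24] M [ 0.02 -0.05 -0.07] w 0.0875
jawyaw -116.92 down [-5.0e-04 -1.4e-03 -1.0e+00] j6 -16.5 dp [ -56.8  248.5 -494.7] twist -116.92
t 0.1 p [0.3054 0.6015 0.2427] F [0.1  0.12 0.24] M [ 0.02 -0.05 -0.07] w 0.0875
jawyaw -116.92 down [-5.0e-04 -1.4e-03 -1.0e+00] j6 -16.5 dp [ -56.8  248.5 -494.7] twist 63.08
[ 79.6  20.6   0.6  -0.  -70.1 -16.5]
[290.26016053 217.40621036] [341.25444889 224.65771981]
```

```bash
python3 -m jog '{"fingers":[0.45,0.45,0.45,0.45,0.45],"dp":[[-5,22,-44],[-10,44,-88],[-15,66,-132],[-20,88,-176],[-25,110,-220]],"twist":[7,14,21,28,35]}' 20
python3 - <<'E'
from h import *
from plant import r
go(r.get_state(),(.634,.156,.26),180)
E
```

```text
time_s: 0.6
tcp_pos: [0.4524, 0.402, 0.2679]
eef_rot: [125.4, 89.9, -116.8]
contact_force: [0.1, 0.5, 0.6]
gripper_width: 0.0533
t 0.6 p [0.4524 0.402  0.2679] F [0.08 0.48 0.6 ] M [ 0.14 -0.22 -0.01] w 0.0533
jawyaw -152.19 down [-9.0e-04 -1.7e-03 -1.0e+00] j6 -32.3 dp [   8.1  -45.8 -302.3] twist 27.81
```

```bash
python3 -m jog '{"fingers":[0.45,0.45,0.45,0.45,0.45],"dp":[[1,-7,-46],[2,-14,-92],[3,-21,-138],[4,-28,-184],[5,-36,-230]],"twist":[6,12,18,24,27.8]}'
python3 -m jog '{"fingers":[0.45,0.45,0.45,0.45,0.45],"dp":[[0,-30,-30],[0,-60,-60],[0,-60,-60],[0,-60,-60],[0,-60,-60]],"twist":[0,0,0,0,0]}'
python3 - <<'E'
from h import *
from plant import r
go(r.get_state(),(.634,.156,.26),180)
E
```

```text
time_s: 1.1
tcp_pos: [0.5922, 0.2136, 0.2629]
eef_rot: [145.3, 89.9, -125.0]
contact_force: [0.7, 1.2, -0.0]
gripper_width: 0.0393
time_s: 1.6
tcp_pos: [0.6515, 0.1537, 0.2625]
eef_rot: [134.5, 89.8, -135.7]
contact_force: [0.1, 0.6, 0.6]
gripper_width: 0.0394
t 1.6 p [0.6515 0.1537 0.2625] F [0.06 0.56 0.57] M [ 0.11 -0.01 -0.01] w 0.0394
jawyaw 179.79 down [-0.002  -0.0019 -1.    ] j6 -30.2 dp [ 2.6 17.5  2.2] twist -0.21
```

```bash
python3 -m jog '{"fingers":[0.45,0.45,0.45,0.45,0.45],"dp":[[0,18,2],[25,18,2],[50,18,2],[75,18,2],[80,18,2]],"twist":[0,0,0,0,0]}'
python3 - <<'E'
from h import *
from plant import r
go(r.get_state(),(.634,.156,.136),180)
for n in('side','top'): cv2.imwrite(f'pics/{n}1.png',r.capture(n)['frame'][:,:,::-1])
a=cv2.resize(cv2.imread('pics/side1.png')[170:280,290:380],(400,489));b=cv2.resize(cv2.imread('pics/top1.png')[180:280,250:330],(400,500))
o=np.zeros((500,800,3),np.uint8);o[:489,:400]=a;o[:,400:]=b;cv2.imwrite('pics/near1.png',o)
E
```

```text
time_s: 2.1
tcp_pos: [0.631, 0.1563, 0.1799]
eef_rot: [118.3, 89.6, -151.8]
contact_force: [-0.3, -0.3, -1.2]
gripper_width: 0.0396
t 2.1 p [0.631  0.1563 0.1799] F [-0.28 -0.26 -1.24] M [0.06 0.04 0.04] w 0.0396
jawyaw 179.88 down [-0.0062 -0.0033 -1.    ] j6 -31.2 dp [43.9 -3.3 -0.2] twist -0.12
```

View pics/near1.png

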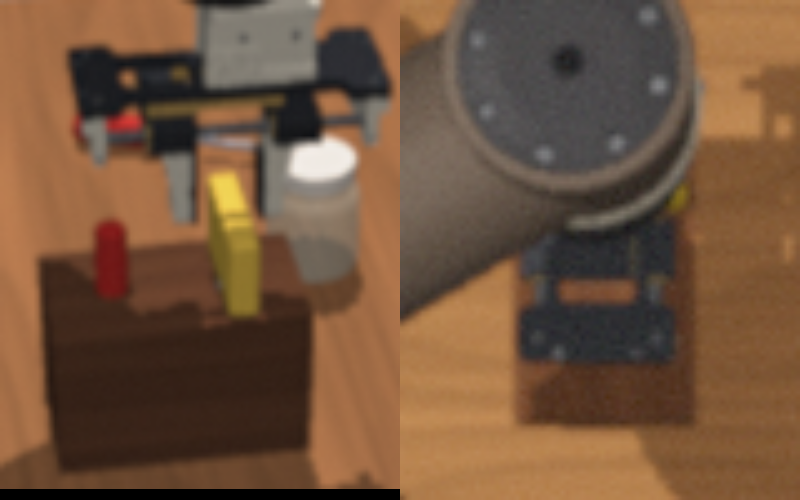

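```bash
python3 -m jog '{"fingers":[0.45,0.45,0.45,0.45,0.45],"dp":[[5,-3,0],[20,-3,0],[35,-3,0],[44,-3,0],[44,-3,0]],"twist":[0,0,0,0,0]}'
python3 -m jog '{"fingers":[0.35,0.3,0.27,0.24,0.22],"dp":[[0,0,0],[0,0,0],[0,0,0],[0,0,0],[0,0,0]],"twist":[0,0,0,0,0]}' 5
python3 - <<'E'
from h import *
from plant import r
go(r.get_state(),(.634,.156,.136),180)
E
```

```text
time_s: 2.7
tcp_pos: [0.6352, 0.1562, 0.1377]
eef_rot: [128.3, 89.7, -141.8]
contact_force: [-0.8, -0.3, -0.2]
gripper_width: 0.0394
time_s: 3.2
tcp_pos: [0.6357, 0.1563, 0.1382]
eef_rot: [134.2, 89.8, -135.9]
contact_force: [0.9, 0.0, 0.2]
gripper_width: 0.02
t 3.2 p [0.6357 0.1563 0.1382] F [0.86 0.04 0.19] M [ 0.09 -0.45  0.01] w 0.02
jawyaw 179.89 down [-0.003  -0.0029 -1.    ] j6 -31.0 dp [ 2.2  1.7 -0.3] twist -0.11
```

```bash
python3 -m jog '{"fingers":[0.2,0.2,0.2,0.2,0.2],"dp":[[0,0,0],[0,0,0],[-5,0,0],[-20,0,0],[-50,0,0]],"twist":[0,0,0,0,0]}' 55
python3 - <<'E'
from h import *
from plant import r
go(r.get_state(),(.634,.156,.136),180)
E
```

```text
time_s: 3.7
tcp_pos: [0.6341, 0.1559, 0.1862]
eef_rot: [121.2, 89.5, -149.0]
contact_force: [0.2, -0.5, -1.5]
gripper_width: 0.0197
t 3.7 p [0.6341 0.1559 0.1862] F [ 0.21 -0.48 -1.5 ] M [ 0.11 -0.15  0.06] w 0.0197
jawyaw 179.87 down [-0.0082 -0.0049 -1.    ] j6 -31.0 dp [50.2 -0.3  0.4] twist -0.13
```

```bash
python3 -m jog '{"fingers":[0.2,0.2,0.2,0.2,0.2],"dp":[[-30,0,0],[-65,0,0],[-100,0,0],[-120,0,0],[-120,0,0]],"twist":[0,0,0,0,0]}'
python3 - <<'E'
from h import *
from plant import r
go(r.get_state(),(.54,-.15,.306),180)
for n in('side','top'): cv2.imwrite(f'pics/{n}2.png',r.capture(n)['frame'][:,:,::-1])
cv2.imwrite('pics/near2.png',cv2.resize(cv2.imread('pics/side2.png')[140:270,290:390],(462,600),interpolation=cv2.INTER_CUBIC))
E
```

```text
time_s: 4.2
tcp_pos: [0.6363, 0.1567, 0.3103]
eef_rot: [135.7, 89.8, -134.4]
contact_force: [0.4, 0.3, -2.0]
gripper_width: 0.0193
t 4.2 p [0.6363 0.1567 0.3103] F [ 0.42  0.31 -2.05] M [ 0.13 -0.11 -0.03] w 0.0193
jawyaw 179.87 down [-0.0027 -0.0028 -1.    ] j6 -31.0 dp [   5.4   95.6 -306.9] twist -0.13
```

View pics/near2.png

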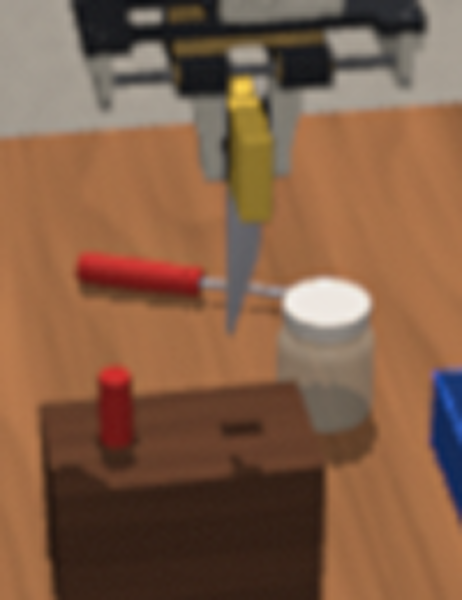

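```bash
python3 -m jog '{"fingers":[0.2,0.2,0.2,0.2,0.2],"dp":[[0,10,-30],[0,25,-70],[0,45,-110],[0,65,-150],[0,80,-190]],"twist":[0,0,0,0,0]}'
python3 - <<'E'
from h import *
from plant import r
go(r.get_state(),(.5062,-.1513,.306),172.1)
o,d=ray('side',315.1,303.75);print('lip',o+d*((-.175-o[1])/d[1]))
print('slot',atz('side',342.4,232.4,.11))
E
```

```text
time_s: 4.8
tcp_pos: [0.5521, -0.0347, 0.3058]
eef_rot: [112.1, 89.3, -158.0]
contact_force: [1.1, -1.0, -1.3]
gripper_width: 0.0196
t 4.8 p [ 0.5521 -0.0347  0.3058] F [ 1.06 -1.   -1.33] M [-0.08 -0.35 -0.06] w 0.0196
jawyaw 179.87 down [-0.0115 -0.0046 -0.9999] j6 -16.9 dp [   0.9   45.6 -116.7] twist 7.77
lip [ 0.51856277 -0.175       0.1447453 ]
slot [0.63755242 0.15663833 0.11      ]
```

```bash
python3 -m jog '{"fingers":[0.2,0.2,0.2,0.2,0.2],"dp":[[0,15,-35],[0,30,-75],[0,45,-110],[0,45,-116],[0,45,-116]],"twist":[4,7.8,7.8,7.8,7.8]}'
python3 - <<'E'
from h import *
from plant import r
go(r.get_state(),(.5062,-.1513,.278),172.1)
E
```

```text
time_s: 5.3
tcp_pos: [0.5058, -0.1516, 0.3056]
eef_rot: [115.8, 89.2, -162.2]
contact_force: [0.4, 0.6, -2.3]
gripper_width: 0.0198
t 5.3 p [ 0.5058 -0.1516  0.3056] F [ 0.42  0.6  -2.29] M [ 0.19 -0.13 -0.  ] w 0.0198
jawyaw 171.94 down [-0.0137 -0.0044 -0.9999] j6 -12.9 dp [27.6 -0.7  0.5] twist -0.16
```

```bash
python3 -m jog '{"fingers":[0.2,0.2,0.2,0.2,0.2],"dp":[[10,0,0],[20,0,0],[27,0,0],[27,0,0],[27,0,0]],"twist":[0,0,0,0,0]}'
python3 - <<'E'
from h import *
from plant import r
s=r.get_state();go(s,(.5062,-.1513,.278),172.1)
for n in('side','top'): cv2.imwrite(f'pics/{n}3.png',r.capture(n)['frame'][:,:,::-1])
a=cv2.resize(cv2.imread('pics/side3.png')[230:350,270:350],(400,600),interpolation=cv2.INTER_CUBIC)
b=cv2.resize(cv2.imread('pics/top3.png')[220:300,370:450],(400,400),interpolation=cv2.INTER_CUBIC)
o=np.zeros((600,800,3),np.uint8);o[:,:400]=a;o[:400,400:]=b;cv2.imwrite('pics/near3.png',o)
E
```

```text
time_s: 5.8
tcp_pos: [0.5057, -0.1513, 0.2784]
eef_rot: [116.0, 89.1, -162.0]
contact_force: [-1.2, -0.3, -1.4]
gripper_width: 0.0197
t 5.8 p [ 0.5057 -0.1513  0.2784] F [-1.19 -0.27 -1.39] M [ 0.04 -0.16  0.02] w 0.0197
jawyaw 171.99 down [-0.0143 -0.0046 -0.9999] j6 -12.9 dp [ 0.3 -0.5  0.1] twist -0.11
```

View pics/near3.png

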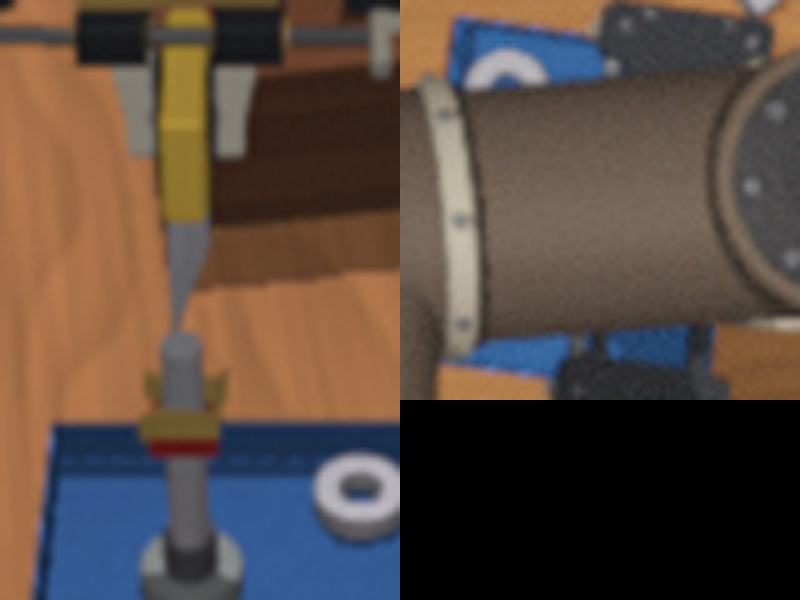

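```bash
cat > st.py <<'E'
from h import *
from plant import r
c,sn=np.cos(np.radians(-7.9)),np.sin(np.radians(-7.9))
s=r.get_state();R=axes(s);Q=np.array([[c,sn,0],[-sn,c,0],[0,0,1]])
print('t %.1f'%s['time_s'],'TCP tray-axes mm',np.round(Q@s['tcp_pos']*1000,1),'F',np.round(Q@s['contact_force'],2),'M',np.round(Q@s['moment'],2),'tilt',np.round((Q@R[:,0])[:2],4),'jaw %.2f'%np.degrees(np.arctan2(R[1,1],R[0,1])),'w %.1f'%(s['gripper_width']*1e3))
E
python3 st.py
python3 -m jog '{"fingers":[0.2,0.2,0.2,0.2,0.2],"dp":[[0,0,-2],[0,0,-4],[0,0,-4.5],[0,0,-4.5],[0,0,-4.5]],"twist":[0,0,0,0,0]}' >/dev/null;python3 st.py
python3 -m jog '{"fingers":[0.2,0.2,0.2,0.2,0.2],"dp":[[0,0,-0.5],[0,0,-1],[0,0,-1],[0,0,-1],[0,0,-1]],"twist":[0,0,0,0,0]}' >/dev/null;python3 st.py
python3 -m jog '{"fingers":[0.2,0.2,0.2,0.2,0.2],"dp":[[0,0,-0.5],[0,0,-1],[0,0,-1],[0,0,-1],[0,0,-1]],"twist":[0,0,0,0,0]}' >/dev/null;python3 st.py
```

```text
t 5.9 TCP tray-axes mm [521.9 -80.5 278.9] F [-0.93  0.82 -2.45] M [ 0.07 -0.09  0.03] tilt [-0.0124 -0.0063] jaw 171.97 w 19.9
t 6.4 TCP tray-axes mm [521.8 -85.1 279. ] F [-0.1  -0.83 -2.55] M [ 0.09 -0.12 -0.03] tilt [-0.0123 -0.0063] jaw 171.96 w 19.7
t 6.9 TCP tray-axes mm [521.8 -86.1 279. ] F [ 0.18  0.78 -1.78] M [ 0.15 -0.1   0.04] tilt [-0.0123 -0.0063] jaw 171.96 w 19.9
t 7.4 TCP tray-axes mm [521.8 -87.1 279. ] F [ 0.44 -0.06 -1.92] M [ 0.12 -0.11  0.  ] tilt [-0.0123 -0.0063] jaw 171.96 w 19.7
```

```bash

python3 -m jog '{"fingers":[0.2,0.2,0.2,0.2,0.2],"dp":[[0,0,-0.5],[0,0,-1],[0,0,-1],[0,0,-1],[0,0,-1]],"twist":[0,0,0,0,0]}' >/dev/null;python3 st.py
python3 -m jog '{"fingers":[0.2,0.2,0.2,0.2,0.2],"dp":[[0,0,-0.5],[0,0,-1],[0,0,-1],[0,0,-1],[0,0,-1]],"twist":[0,0,0,0,0]}' >/dev/null;python3 st.py
```

```text
t 7.9 TCP tray-axes mm [521.8 -88.1 279. ] F [ 0.75  0.82 -1.95] M [ 0.04 -0.06 -0.  ] tilt [-0.0123 -0.0063] jaw 171.96 w 19.6
t 8.4 TCP tray-axes mm [521.8 -88.9 279. ] F [-0.3   2.46 -2.32] M [ 1.09  0.04 -0.  ] tilt [-0.0122 -0.0059] jaw 171.96 w 19.6
```

```bash

python3 -m jog '{"fingers":[0.2,0.2,0.2,0.2,0.2],"dp":[[0,0,-0.5],[0,0,-1],[0,0,-1],[0,0,-1],[0,0,-1]],"twist":[0,0,0,0,0]}' >/dev/null;python3 st.py
```

```text
t 8.9 TCP tray-axes mm [521.8 -89.4 279. ] F [-1.06  4.14 -0.38] M [ 2.51  0.31 -0.04] tilt [-0.0122 -0.005 ] jaw 171.96 w 19.9
```

```bash

python3 -m jog '{"fingers":[0.2,0.2,0.2,0.2,0.2],"dp":[[0,0,4],[0,-20,4],[0,-40,4],[0,-60,4],[0,-80,4]],"twist":[0,0,0,0,0]}' >/dev/null;python3 st.py
python3 -m jog '{"fingers":[0.2,0.2,0.2,0.2,0.2],"dp":[[0,0,0],[0,0,0],[0,0,0],[0,0,0],[0,0,0]],"twist":[0,0,0,0,0]}' >/dev/null;python3 st.py
```

```text
t 9.4 TCP tray-axes mm [602.6 -86.1 278. ] F [ 0.02 -0.07 -2.21] M [ 0.13 -0.13  0.  ] tilt [-0.0123 -0.0062] jaw 171.96 w 19.8
t 9.9 TCP tray-axes mm [602.2 -86.1 278.5] F [ 0.17 -0.56 -1.98] M [ 0.08 -0.1   0.02] tilt [-0.0117 -0.0062] jaw 171.97 w 19.9
```

```bash

python3 -m jog '{"fingers":[0.2,0.2,0.2,0.2,0.2],"dp":[[0,5,15],[0,15,40],[0,25,70],[0,35,100],[0,45,130]],"twist":[0,0,0,0,0]}' >/dev/null;python3 st.py
python3 -m jog '{"fingers":[0.2,0.2,0.2,0.2,0.2],"dp":[[0,0,0],[0,0,0],[0,0,0],[0,0,0],[0,0,0]],"twist":[0,0,0,0,0]}' >/dev/null;python3 st.py
```

```text
t 10.4 TCP tray-axes mm [556.5  45.4 278.6] F [ 1.04  0.22 -2.9 ] M [ 0.16 -0.24  0.02] tilt [-0.0111 -0.0058] jaw 171.96 w 19.8
t 10.9 TCP tray-axes mm [556.6  44.7 278.5] F [ 0.07  0.11 -1.78] M [ 0.09 -0.1  -0.03] tilt [-0.0113 -0.006 ] jaw 171.90 w 20.0
```

```bash

python3 -m jog '{"fingers":[0.2,0.2,0.2,0.2,0.2],"dp":[[0,0,-35],[0,0,-75],[0,0,-115],[0,2,-140],[0,2,-148]],"twist":[0,0,0,0,0]}' >/dev/null;python3 st.py
python3 -m jog '{"fingers":[0.2,0.2,0.2,0.2,0.2],"dp":[[0,3,0],[0,6,0],[0,9,0],[0,11,0],[0,11,0]],"twist":[0,0,0,0,0]}' >/dev/null;python3 st.py
```

```text
t 11.4 TCP tray-axes mm [ 553.7 -106.1  279.2] F [ 0.57  0.36 -2.92] M [ 0.13 -0.14  0.  ] tilt [-0.0119 -0.0063] jaw 171.71 w 19.8
t 11.9 TCP tray-axes mm [ 542.5 -105.3  279.6] F [ 0.15  0.29 -1.72] M [ 0.19 -0.08  0.03] tilt [-0.0114 -0.0062] jaw 171.77 w 19.8
```

```bash

python3 -m jog '{"fingers":[0.2,0.2,0.2,0.2,0.2],"dp":[[0,1,1],[0,2,1.8],[0,3,1.8],[0,3,1.8],[0,3,1.8]],"twist":[-0.3,-0.3,-0.3,-0.3,-0.3]}' >/dev/null;python3 st.py
python3 -m jog '{"fingers":[0.2,0.2,0.2,0.2,0.2],"dp":[[0,0.5,0],[0,1,0],[0,1,0],[0,1,0],[0,1,0]],"twist":[0,0,0,0,0]}' >/dev/null;python3 st.py
python3 - <<'E'
from h import *
from plant import r
for n in('side','top'): cv2.imwrite(f'pics/{n}4.png',r.capture(n)['frame'][:,:,::-1])
cv2.imwrite('pics/near4.png',cv2.resize(cv2.imread('pics/side4.png')[235:335,275:355],(480,600),interpolation=cv2.INTER_CUBIC))
E
```

```text
t 12.4 TCP tray-axes mm [ 539.5 -103.5  279.5] F [-0.07 -0.6  -1.36] M [ 0.08 -0.07  0.01] tilt [-0.0115 -0.0062] jaw 172.07 w 20.1
t 12.9 TCP tray-axes mm [ 538.5 -103.5  279.6] F [ 0.06  0.8  -0.98] M [ 0.14 -0.11  0.02] tilt [-0.0114 -0.0062] jaw 172.07 w 19.8
```

View pics/near4.png

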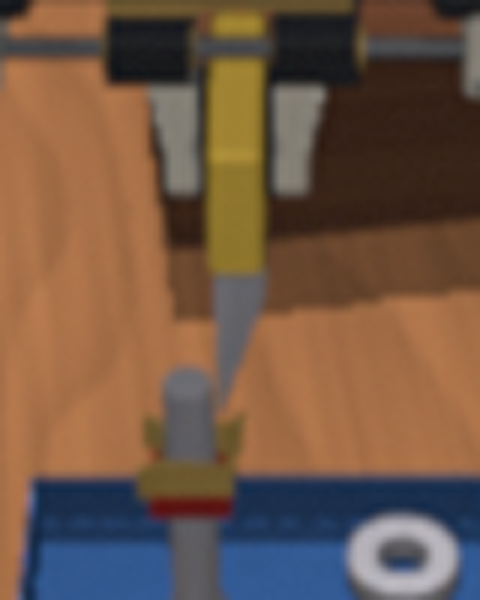

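```bash

python3 -m jog '{"fingers":[0.2,0.2,0.2,0.2,0.2],"dp":[[0,0.5,0],[0,1,0],[0,1,0],[0,1,0],[0,1,0]],"twist":[0,0,0,0,0]}' >/dev/null;python3 st.py
python3 -m jog '{"fingers":[0.2,0.2,0.2,0.2,0.2],"dp":[[0,0.5,0],[0,0.7,0],[0,0.7,0],[0,0.7,0],[0,0.7,0]],"twist":[0,0,0,0,0]}' >/dev/null;python3 st.py
```

```text
t 13.5 TCP tray-axes mm [ 537.5 -103.5  279.6] F [ 0.39 -1.02 -3.05] M [ 0.1  -0.11 -0.01] tilt [-0.0114 -0.0062] jaw 172.08 w 19.5
t 14.0 TCP tray-axes mm [ 536.8 -103.5  279.6] F [ 0.16  0.47 -1.48] M [ 0.11 -0.08  0.01] tilt [-0.0114 -0.0062] jaw 172.07 w 19.8
```

```bash

python3 -m jog '{"fingers":[0.2,0.2,0.2,0.2,0.2],"dp":[[0,0.5,0],[0,0.7,0],[0,0.7,0],[0,0.7,0],[0,0.7,0]],"twist":[0,0,0,0,0]}' >/dev/null;python3 st.py
```

```text
t 14.5 TCP tray-axes mm [ 536.5 -103.4  279.7] F [ 2.18  0.05 -4.26] M [-0.06 -1.46 -0.  ] tilt [-0.0107 -0.0061] jaw 172.08 w 19.5
```

```bash

python3 -m jog '{"fingers":[0.2,0.2,0.2,0.2,0.2],"dp":[[2,0.1,0],[4,0.1,0],[6,0.1,0],[8,0.1,0],[10,0.1,0]],"twist":[0,0,0,0,0]}' >/dev/null;python3 st.py
python3 -m jog '{"fingers":[0.2,0.2,0.2,0.2,0.2],"dp":[[2,0.1,0],[4,0.1,0],[6,0.1,0],[8,0.1,0],[8,0.1,0]],"twist":[0,0,0,0,0]}' >/dev/null;python3 st.py
```

```text
t 15.0 TCP tray-axes mm [ 536.5 -103.5  269.7] F [ 2.15 -0.88 -0.62] M [ 0.14 -1.19 -0.01] tilt [-0.0101 -0.0061] jaw 172.08 w 19.9
t 15.5 TCP tray-axes mm [ 536.4 -103.5  261.3] F [ 3.12  0.07 -2.79] M [-0.11 -1.79 -0.03] tilt [-0.0101 -0.0061] jaw 172.08 w 19.9
```

```bash

python3 -m jog '{"fingers":[0.2,0.2,0.2,0.2,0.2],"dp":[[2,-0.1,0],[4,-0.2,0],[6,-0.2,0],[8,-0.2,0],[8,-0.2,0]],"twist":[0,0,0,0,0]}' >/dev/null;python3 st.py
python3 -m jog '{"fingers":[0.2,0.2,0.2,0.2,0.2],"dp":[[2,0,0],[4,-0.1,0],[6,-0.1,0],[8,-0.1,0],[8,-0.1,0]],"twist":[0,0,0,0,0]}' >/dev/null;python3 st.py
```

```text
t 16.0 TCP tray-axes mm [ 536.5 -103.5  253. ] F [ 3.65 -0.36 -3.58] M [-0.09 -1.67  0.05] tilt [-0.0104 -0.006 ] jaw 172.08 w 19.9
t 16.5 TCP tray-axes mm [ 536.5 -103.6  244.6] F [ 3.17 -0.38 -1.88] M [-0.09 -1.69 -0.02] tilt [-0.0106 -0.006 ] jaw 172.07 w 19.8
```

```bash

python3 -m jog '{"fingers":[0.2,0.2,0.2,0.2,0.2],"dp":[[1,-0.2,0],[2,-0.3,0],[3,-0.3,0],[4,-0.3,0],[5,-0.3,0]],"twist":[0,0,0,0,0]}' >/dev/null;python3 st.py
python3 -m jog '{"fingers":[0.2,0.2,0.2,0.2,0.2],"dp":[[2,-0.2,0],[4,-0.2,0],[6,-0.2,0],[8,-0.2,0],[8,-0.2,0]],"twist":[0,0,0,0,0]}' >/dev/null;python3 st.py
python3 - <<'E'
from h import *
from plant import r
for n in('side',): cv2.imwrite(f'pics/{n}5.png',r.capture(n)['frame'][:,:,::-1])
cv2.imwrite('pics/near5.png',cv2.resize(cv2.imread('pics/side5.png')[235:335,275:355],(480,600),interpolation=cv2.INTER_CUBIC))
E
```

```text
t 17.0 TCP tray-axes mm [ 536.6 -103.6  239.5] F [ 1.38  0.59 -0.21] M [ 0.09 -0.96  0.03] tilt [-0.0107 -0.006 ] jaw 172.07 w 19.8
t 17.5 TCP tray-axes mm [ 536.6 -103.7  231.2] F [ 0.89 -1.31 -1.61] M [-0.15 -0.85  0.01] tilt [-0.011 -0.006] jaw 172.07 w 20.0
```

View pics/near5.png

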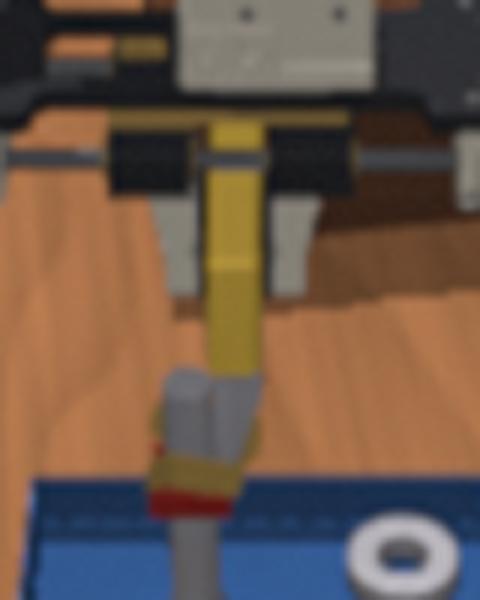

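```bash

python3 -m jog '{"fingers":[0.2,0.2,0.2,0.2,0.2],"dp":[[1.5,0,0],[3,0,0],[4.5,0,0],[6,0,0],[6,0,0]],"twist":[0,0,0,0,0]}' >/dev/null;python3 st.py
python3 -m jog '{"fingers":[0.2,0.2,0.2,0.2,0.2],"dp":[[1.5,0,0],[3,0,0],[4.5,0,0],[6,0,0],[6,0,0]],"twist":[0,0,0,0,0]}' >/dev/null;python3 st.py
```

```text
t 18.1 TCP tray-axes mm [ 536.6 -103.7  225.2] F [1.94 0.01 2.94] M [-0.08 -0.52  0.04] tilt [-0.0109 -0.006 ] jaw 172.07 w 20.0
t 18.6 TCP tray-axes mm [ 536.6 -103.7  218.8] F [1.85 0.26 1.1 ] M [-0.06 -0.68  0.02] tilt [-0.0109 -0.006 ] jaw 172.07 w 19.6
```

```bash

python3 -m jog '{"fingers":[0.2,0.2,0.2,0.2,0.2],"dp":[[1,0,0],[2,0,0],[3,0,0],[4,0,0],[5,0,0]],"twist":[0,0,0,0,0]}' >/dev/null;python3 st.py
python3 -m jog '{"fingers":[0.2,0.2,0.2,0.2,0.2],"dp":[[1,0,0],[2,0,0],[3,0,0],[4,0,0],[5,0,0]],"twist":[0,0,0,0,0]}' >/dev/null;python3 st.py
python3 - <<'E'
from h import *
from plant import r
for n in('side',): cv2.imwrite(f'pics/{n}6.png',r.capture(n)['frame'][:,:,::-1])
cv2.imwrite('pics/near6.png',cv2.resize(cv2.imread('pics/side6.png')[245:375,275:365],(415,600),interpolation=cv2.INTER_CUBIC))
E
```

```text
t 19.1 TCP tray-axes mm [ 536.6 -103.7  213.8] F [0.17 0.07 3.74] M [ 0.09 -0.4  -0.02] tilt [-0.0107 -0.0059] jaw 172.07 w 19.7
t 19.6 TCP tray-axes mm [ 536.6 -103.7  208.5] F [1.57 0.61 0.83] M [ 0.14 -1.01 -0.03] tilt [-0.0109 -0.0058] jaw 172.07 w 19.7
```

View pics/near6.png

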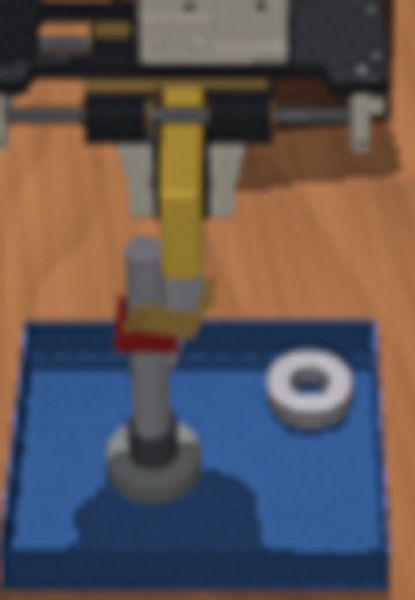

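```bash

python3 -m jog '{"fingers":[0.2,0.2,0.2,0.2,0.2],"dp":[[1,0,0],[2,0,0],[3,0,0],[4,0,0],[5,0,0]],"twist":[0,0,0,0,0]}' >/dev/null;python3 st.py
python3 -m jog '{"fingers":[0.2,0.2,0.2,0.2,0.2],"dp":[[0,0,0],[0,0,0],[0,0,0],[0,0,0],[0,0,0]],"twist":[0,0,0,0,0]}' >/dev/null;python3 st.py
python3 - <<'E'
from h import *
from plant import r
for n in('side',): cv2.imwrite(f'pics/{n}7.png',r.capture(n)['frame'][:,:,::-1])
cv2.imwrite('pics/near7.png',cv2.resize(cv2.imread('pics/side7.png')[245:375,275:365],(415,600),interpolation=cv2.INTER_CUBIC))
E
```

```text
t 20.1 TCP tray-axes mm [ 536.6 -103.7  203.4] F [1.26 0.03 0.66] M [ 0.11 -1.01  0.03] tilt [-0.0108 -0.0058] jaw 172.07 w 19.6
t 20.6 TCP tray-axes mm [ 536.5 -103.7  203.2] F [ 1.7  -0.89 -2.04] M [-0.05 -1.37  0.  ] tilt [-0.0108 -0.0057] jaw 172.06 w 20.0
```

View pics/near7.png

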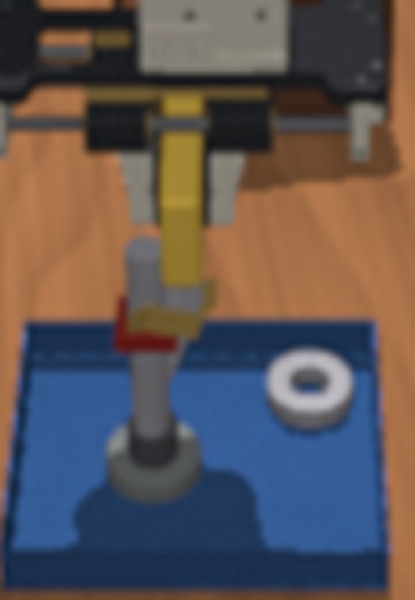

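```bash

python3 -m jog '{"fingers":[0.2,0.2,0.2,0.2,0.2],"dp":[[0,-2,0],[0,-5,0],[0,-8,0],[0,-11,0],[0,-14,0]],"twist":[0,0,0,0,0]}' >/dev/null;python3 st.py
python3 -m jog '{"fingers":[0.2,0.2,0.2,0.2,0.2],"dp":[[0,-3,0],[0,-6,0],[0,-9,0],[0,-12,0],[0,-12,0]],"twist":[0,0,0,0,0]}' >/dev/null;python3 st.py
python3 - <<'E'
from h import *
from plant import r
for n in('side',): cv2.imwrite(f'pics/{n}8.png',r.capture(n)['frame'][:,:,::-1])
cv2.imwrite('pics/near8.png',cv2.resize(cv2.imread('pics/side8.png')[245:375,275:365],(415,600),interpolation=cv2.INTER_CUBIC))
E
```

```text
t 21.1 TCP tray-axes mm [ 550.9 -103.7  203. ] F [ 0.22  0.63 -2.66] M [ 0.09 -0.12  0.  ] tilt [-0.0109 -0.0058] jaw 172.06 w 19.4
t 21.6 TCP tray-axes mm [ 563.3 -103.7  202.7] F [ 0.32 -0.01 -1.39] M [ 0.1  -0.08 -0.03] tilt [-0.011  -0.0058] jaw 172.06 w 20.0
```

View pics/near8.png

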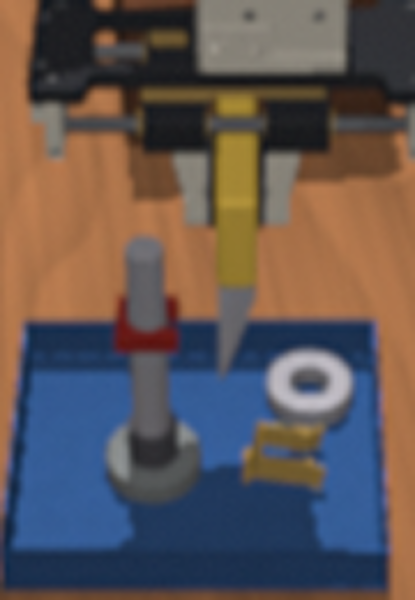

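```bash

python3 -m jog '{"fingers":[0.2,0.2,0.2,0.2,0.2],"dp":[[-20,0,0],[-50,0,0],[-80,0,0],[-105,0,0],[-110,0,0]],"twist":[0,0,0,0,0]}' >/dev/null;python3 st.py
python3 - <<'E'
from h import *
from plant import r
go(r.get_state(),(.6362,.1563,.306),179.89)
E
```

```text
t 22.2 TCP tray-axes mm [ 565.4 -103.2  316.3] F [ 0.44 -1.04 -2.28] M [ 0.14 -0.11 -0.01] tilt [-0.0057 -0.0059] jaw 172.08 w 19.8
t 22.2 p [ 0.5458 -0.18    0.3163] F [ 0.3  -1.09 -2.28] M [ 0.13 -0.13 -0.01] w 0.0198
jawyaw 172.08 down [-0.0065 -0.0051 -1.    ] j6 -9.4 dp [  8.  -43.2 345.6] twist -7.81
```

```bash

python3 -m jog '{"fingers":[0.2,0.2,0.2,0.2,0.2],"dp":[[0,-5,25],[0,-10,65],[0,-15,105],[0,-20,145],[0,-25,180]],"twist":[0,0,0,0,0]}' >/dev/null;python3 st.py
python3 -m jog '{"fingers":[0.2,0.2,0.2,0.2,0.2],"dp":[[0,-5,40],[0,-10,80],[0,-15,120],[0,-18,150],[0,-18,162]],"twist":[-2,-4,-6,-7.8,-7.8]}' >/dev/null
python3 -m jog '{"fingers":[0.2,0.2,0.2,0.2,0.2],"dp":[[0,0,0],[0,0,0],[0,0,0],[0,0,0],[0,0,0]],"twist":[0,0,0,0,0]}' >/dev/null
python3 - <<'E'
from h import *
from plant import r
go(r.get_state(),(.6362,.1563,.306),179.89)
E
```

```text
t 22.7 TCP tray-axes mm [590.   78.5 314. ] F [ 0.28 -0.27 -1.82] M [ 0.07 -0.16  0.06] tilt [-0.0069 -0.006 ] jaw 172.09 w 19.8
t 23.7 p [0.6352 0.1564 0.3113] F [ 0.38  0.22 -2.47] M [ 0.11 -0.07  0.01] w 0.0197
jawyaw 179.98 down [-0.0092 -0.0052 -0.9999] j6 -30.9 dp [ 5.3 -1.  -0.1] twist 0.09
```

```bash

python3 -m jog '{"fingers":[0.2,0.2,0.2,0.2,0.2],"dp":[[15,-1,0.3],[35,-2,0.6],[55,-2,0.6],[68,-2,0.6],[68,-2,0.6]],"twist":[0,0,0,0,0]}' >/dev/null
python3 - <<'E'
from h import *
from plant import r
go(r.get_state(),(.6362,.1565,.138),179.89)
cv2.imwrite('pics/side9.png',r.capture('side')['frame'][:,:,::-1])
cv2.imwrite('pics/near9.png',cv2.resize(cv2.imread('pics/side9.png')[160:260,305:375],(420,600),interpolation=cv2.INTER_CUBIC))
E
```

```text
t 24.2 p [0.6356 0.1559 0.2414] F [-0.67 -0.98 -1.53] M [ 0.04 -0.    0.01] w 0.0199
jawyaw 179.94 down [-0.0123 -0.0065 -0.9999] j6 -30.8 dp [103.4  -1.8   1.2] twist 0.05
```

View pics/near9.png

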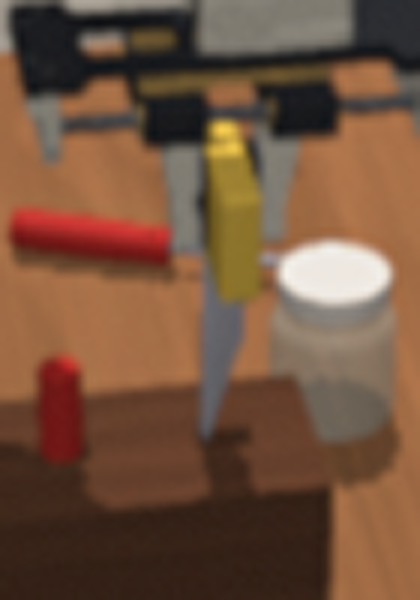

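```bash

python3 -m jog '{"fingers":[0.2,0.2,0.2,0.2,0.2],"dp":[[0,-1,0.8],[3,-1.2,0.9],[7,-1.3,0.9],[11,-1.3,0.9],[15,-1.4,0.9]],"twist":[0,0,0,0,0]}' >/dev/null;python3 - <<'E'
from h import *
from plant import r
go(r.get_state(),(.6362,.1565,.138),179.89)
E
python3 -m jog '{"fingers":[0.2,0.2,0.2,0.2,0.2],"dp":[[6,-0.1,0.1],[12,-0.2,0.1],[18,-0.3,0.2],[24,-0.4,0.2],[30,-0.4,0.3]],"twist":[0,0,0,0,0]}' >/dev/null;python3 - <<'E'
from h import *
from plant import r
go(r.get_state(),(.6362,.1565,.138),179.89)
E
```

```text
t 24.75 p [0.6376 0.157  0.2277] F [ 0.93  0.21 -2.86] M [ 0.06 -0.04  0.01] w 0.0199
jawyaw 179.97 down [-0.0102 -0.0059 -0.9999] j6 -30.8 dp [89.7  0.5 -0. ] twist 0.08
t 25.25 p [0.6376 0.1571 0.197 ] F [-0.24 -0.48 -1.86] M [ 0.11 -0.11 -0.02] w 0.0195
jawyaw 179.97 down [-0.0105 -0.0061 -0.9999] j6 -30.8 dp [59.   0.8 -0.3] twist 0.08
```

```bash

python3 -m jog '{"fingers":[0.2,0.2,0.2,0.2,0.2],"dp":[[8,0,0],[16,0,0.1],[24,0,0.1],[32,0,0.2],[40,0,0.2]],"twist":[0,0,0,0,0]}' >/dev/null;python3 - <<'E'
from h import *
from plant import r
go(r.get_state(),(.6362,.1565,.138),179.89)
E
python3 -m jog '{"fingers":[0.2,0.2,0.2,0.2,0.2],"dp":[[4,0,0],[8,0,0],[12,0,0],[14,0,0],[14,0,0]],"twist":[0,0,0,0,0]}' >/dev/null;python3 - <<'E'
from h import *
from plant import r
go(r.get_state(),(.6362,.1565,.138),179.89)
E
```

```text
t 25.75 p [0.6372 0.1571 0.1563] F [-0.14 -1.   -1.91] M [ 0.08 -0.1  -0.04] w 0.0195
jawyaw 179.97 down [-0.0105 -0.0061 -0.9999] j6 -30.9 dp [18.3  0.8 -0.5] twist 0.08
t 26.25 p [0.637  0.1569 0.1421] F [-0.59  0.08 -1.34] M [ 0.04 -0.13  0.  ] w 0.0199
jawyaw 179.97 down [-0.0108 -0.0062 -0.9999] j6 -30.9 dp [ 4.1  0.7 -0.4] twist 0.08
```

Free so far; feel for the block top in small steps.

```bash

python3 -m jog '{"fingers":[0.2,0.2,0.2,0.2,0.2],"dp":[[1,0,0],[2,0,0],[2.5,0,0],[2.5,0,0],[2.5,0,0]],"twist":[0,0,0,0,0]}' >/dev/null;python3 st.py
python3 -m jog '{"fingers":[0.2,0.2,0.2,0.2,0.2],"dp":[[0.5,0,0],[1,0,0],[1,0,0],[1,0,0],[1,0,0]],"twist":[0,0,0,0,0]}' >/dev/null;python3 st.py
python3 -m jog '{"fingers":[0.2,0.2,0.2,0.2,0.2],"dp":[[0.5,0,0],[0.7,0,0],[0.7,0,0],[0.7,0,0],[0.7,0,0]],"twist":[0,0,0,0,0]}' >/dev/null;python3 st.py
```

```text
t 26.8 TCP tray-axes mm [609.4 243.  139.7] F [ 0.07  0.07 -2.03] M [ 0.13 -0.06  0.06] tilt [-0.0097 -0.0076] jaw 179.97 w 19.9
t 27.2 TCP tray-axes mm [609.4 243.  138.7] F [ 1.86 -0.42 -1.76] M [ 0.11 -0.1  -0.  ] tilt [-0.0097 -0.0076] jaw 179.97 w 20.0
t 27.8 TCP tray-axes mm [609.4 243.  138.4] F [-1.46  0.02  3.46] M [-0.03  0.7   0.05] tilt [-0.0093 -0.0075] jaw 179.97 w 19.8
```

```bash

python3 -m jog '{"fingers":[0.26,0.32,0.38,0.42,0.45],"dp":[[0,0,0],[0,0,0],[0,0,0],[0,0,0],[0,0,0]],"twist":[0,0,0,0,0]}' 10 >/dev/null;python3 st.py
python3 -m jog '{"fingers":[0.45,0.45,0.45,0.45,0.45],"dp":[[-10,0,0],[-35,0,0],[-75,0,0],[-115,0,0],[-150,0,0]],"twist":[0,0,0,0,0]}'
python3 -m jog '{"fingers":[0.45,0.45,0.45,0.45,0.45],"dp":[[-20,0,30],[-30,0,70],[-30,0,110],[-30,0,150],[-30,0,180]],"twist":[0,0,0,0,0]}'
python3 -m jog '{"fingers":[0.45,0.45,0.45,0.45,0.45],"dp":[[0,0,0],[0,0,0],[0,0,0],[0,0,0],[0,0,0]],"twist":[0,0,0,0,0]}'
python3 - <<'E'
from h import *
from plant import r
for n in('side','top'): cv2.imwrite(f'pics/{n}10.png',r.capture(n)['frame'][:,:,::-1])
a=cv2.imread('pics/side10.png');b=cv2.imread('pics/top10.png')
o=np.zeros((600,800,3),np.uint8)
o[:600,:500]=cv2.resize(a[180:390,255:430],(500,600),interpolation=cv2.INTER_CUBIC)
o[:600,500:]=cv2.resize(b[120:300,250:450],(300,270)).repeat(1,0) if 0 else cv2.copyMakeBorder(cv2.resize(b[110:310,245:450],(300,293)),0,307,0,0,cv2.BORDER_CONSTANT)
cv2.imwrite('pics/near10.png',o)
E
```

```text
t 28.2 TCP tray-axes mm [609.5 243.  138.2] F [ 0.29  0.49 -0.2 ] M [ 0.1  -0.07 -0.07] tilt [-0.0094 -0.0075] jaw 179.97 w 37.6
time_s: 28.75
tcp_pos: [0.6388, 0.1578, 0.2915]
eef_rot: [123.7, 89.4, -146.3]
contact_force: [0.9, 0.3, -1.3]
gripper_width: 0.0395
time_s: 29.25
tcp_pos: [0.6388, 0.3401, 0.3213]
eef_rot: [122.6, 89.5, -147.4]
contact_force: [1.1, -0.8, -0.7]
gripper_width: 0.0395
time_s: 29.75
tcp_pos: [0.639, 0.3391, 0.3219]
eef_rot: [122.4, 89.5, -147.6]
contact_force: [0.7, 0.6, 0.5]
gripper_width: 0.0396
```

View pics/near10.png

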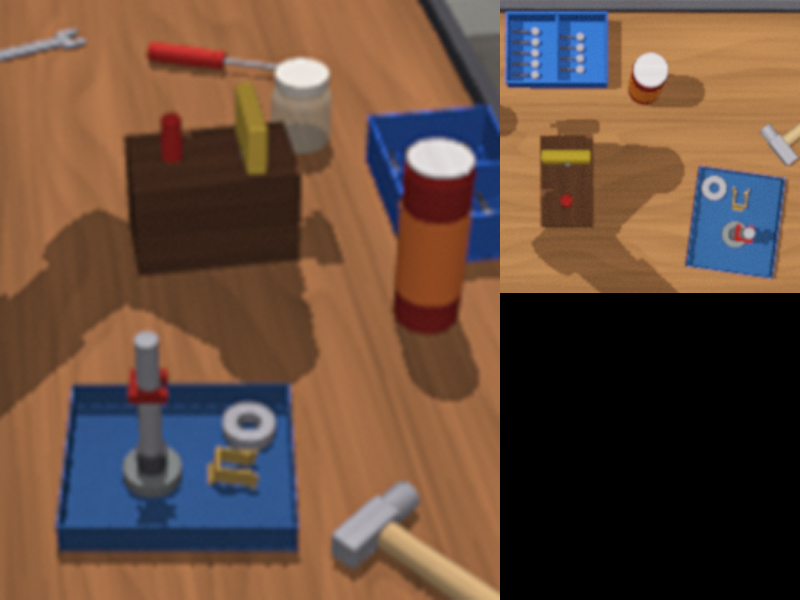

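```bash
python3 - <<'E'
from h import *
from plant import r
for n,(x0,x1,y0,y1) in{'side':(325,360,195,250),'top':(265,315,200,232)}.items():
    for k in(0,10):
        m=cv2.inRange(cv2.cvtColor(cv2.imread(f'pics/{n}{k}.png'),cv2.COLOR_BGR2HSV),(20,140,70),(35,255,255))[y0:y1,x0:x1]
        p=np.argwhere(m);print(n,k,len(p),p.mean(0)+[y0,x0],p.min(0)+[y0,x0],p.max(0)+[y0,x0])
print(r.close_job())
E
```

```text
side 0 274 [224.48540146 342.03649635] [209 337] [240 347]
side 10 272 [225.33455882 342.63970588] [209 337] [240 348]
top 0 336 [216.50892857 289.89880952] [212 272] [221 307]
top 10 329 [216.41033435 289.53495441] [212 273] [221 306]
the job is handed in; nothing more can be done
None
```

The clip is off the rod and lying in the blue tray, and the wedge is back in its own slot. I handed the job in at about 30 s, with the gripper well clear of everything.

- **Finding the rod:** I touched one side of it with the blade's edge, at about 4 N, to get its position. I then laid the flat face on it above the clip at about 2 N.
- **Sliding down:** The push against the rod read 0.2–3.7 N at the wrist. That does not include the clip's own squeeze on the rod, so I could not measure the total load on the polish.
- **Freeing the clip:** It spread and hung on the wedge and seat. I carried it about 27 mm outward and it dropped into the tray.
- **Putting the wedge back:** It went into the slot without catching, until the handle met the block top. The upward force rose by about 5 N, at the same height as when I gripped it.

**Last checks:** In the final pictures the handle is within 1 pixel (about 2 mm) of where it started. The clip is inside the tray beside the loose ring. The drift, can and jar look undisturbed. I judged these by eye, and the hammer, spanner and screwdriver only partly, since they were not all fully in the final crops.

**What was off:** The tool picked up a tilt of about 0.7° that I could not remove, so the flat face was not perfectly parallel to the rod. The moment readings during the touches were higher than the forces would suggest, and I did not find out why.

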